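# Comb the brass rods into the pin tray's grooves

## Robot

A 6-joint arm with a two-finger parallel gripper is mounted at the origin on the work surface. World frame = base frame: x ahead of the robot, y to its left, z up, the work surface at z = 0. Lengths are in m, angles in rad, forces in N, time in s.
With the tool pointing down it reaches from about 0.325 to 0.9 m from the base axis. Payload 6.1 kg.
Tool frame: the origin (TCP) lies between the finger pads; the fingertips stand 19 mm ahead of it and the grasp point (between the pads) is the TCP; z points along the fingers, y is the line along which they close (so a half turn about z gives the same grasp; the last joint's range is limited). The gripper opens to 87 mm and grips with 3 to 60 N. Pads are 19 mm wide; open, the fingers measure 117 mm over their backs; the gripper's body (75 mm by 190 mm) begins 51 mm behind the grasp point.
Start: joints at [-1.414, 0.22, 1.526, -0, 1.395, -0.126], TCP at [0.174, -0.6, 0.206] pointing down, gripper open.
Joint ranges: [-2.98, 2.98], [-0.91, 2.08], [0.09, 2.57], [-1.24, 4.39], [0.2, 2.65], [-2.68, 2.68]. Speed limits (rad/s): [2.57, 2.57, 3.01, 3.14, 3.14, 3.14].

## Interface

Orientations are given as a rotation vector (axis times angle).
In Python, from workcell import r gives the robot as it stands.
- The arm moves only by the shell command python3 -m handwheel 'ROWS' [FORCE]. ROWS is a JSON object of lists of equal length, an entry for each row: "xyz": the shift along the tool's x, y, z in m, a list of three; "dr": the turn, a rotation vector about the tool's x, y, z in rad, a list of three; "gripper": the finger opening in m, from 0 to 0.087. A call has 1 to 5 rows; each row shifts and turns the commanded pose from where the row before left it, along the tool's axes as they then stand; what a row does not reach is not made up. A row lasts 1/8 s, in which the tool goes at most 62.5 mm and 10.7 degrees, less where a joint would pass 70% of its speed; a pose out of reach is approached as far as the arm can. A call with a gripper value outside its range is refused whole. The fingers move at their own pace and stop on an object; FORCE is the grip in N (left out, the last holds). Time passes only in rows, so rows that do not move let the fingers close. It gives the time, the measured TCP pose, the force, the opening and the grip force at its end, in the units of the state.
- r.get_obs(): the state, without advancing time (a new reading comes with each control period).
- r.camera(name): name is "scene" or "top" or "wrist"; returns a dict with "frame" (480x640x3 uint8, red, green, blue), "range_z" (480x640 float32, m along the optical axis (not along the pixel's ray), 0 where there is no reading), "mtx" (3x3 intrinsics, pixels), "rvec" (rotation vector, rad) and "tvec" (3), from world to camera coordinates, as OpenCV has them; the wrist camera has in their place "tool_from_camera" (4x4, takes a point from camera to tool coordinates, whose origin is the TCP and whose axes are the flange's). Camera axes: x right, y down, z forward; pixel columns grow to the right and rows downward; lengths in m; the calibration is good to about 2 mm. The wrist camera is an equidistant fisheye: a pixel r from the principal point sees the ray r / f radians off the axis. A picture is of the moment at which its call begins: read the wrist's pose just before it.
- r.job_done(): hands the job in; it is judged then, once.
The state is a dict: "time_s": time; "joints": joint angles; "joint_vel": joint speeds; "joint_torque": joint torques, N m; "eef_pos": TCP position; "tcp_rot": TCP orientation; "force": force on the tool from outside, world axes, zero at the start; "wrist_torque": the same for the moment, N m; "gripper_width": opening from 0.0 (shut) to 1.0 (fully open); "gripper_force": force on a finger pad.
Only numpy, scipy, OpenCV 4.12 (cv2) and the standard library are available. Lean on these libraries where they do the work, as an engineer would, in place of code of your own. Each camera call takes 0.05 s, during which the arm holds its last target. There are 200 camera calls.

## Task

Take the wooden rake from its cork mat, set its teeth down on the flat at the grooveless end of the green pin tray, and comb it along the tray to the other end, the teeth bearing lightly on the bed all the way, so that every loose brass rod drops into a groove of its own; comb again if one stays out. Be gentle: aim for 3 to 6 N and never load the tray with more than 12 N, and keep the gripper itself off rods and tray. Then stand the rake back upright in the middle of its cork mat, leaving everything else on the desk where it is.

Things in the scene. Friction and masses are not known exactly. Their poses are not given: they have to be found in the camera images.
- tray: Green enamel pin tray, fixed, open on top: outside 156 x 92 mm, walls 4 mm thick, 42 mm high; origin at the centre of its underside, x along its length, y across, z up. In it (148 x 84 mm inside) lies a grey metal bed with six straight grooves along the tray's y, full width, centred at x = -28, -12, 4, 20, 36, 52 mm. Ridges are level, 4 mm wide on top. Past the last one (x = 62 mm) the bed slopes up to the wall.
- tray_grooves (a point): Point on the tray's underside below the middle of the groove field (tray x = 12 mm, y = 0). Each groove is 12 mm wide and 8.3 mm deep with upright sides: a rod down in it lies just below the ridge tops. The bed gives straight down on foam under load, about 1 mm for each 5.5 N, and springs back. Pushing on a rod that has wedged jams it: back off a little and go on.
- tray_flat (a point): Point on the tray's underside below the middle of the bed's smooth flat at the tray's -x end (tray x = -56 mm, y = 0), which runs from x = -74 to -38 mm and is clear of rods. The flat is level with the ridge tops. Packing under the bed varies: flat and ridge tops stand anywhere from 20 to 26 mm above the tray's underside; this is not reported and must be felt.
- rake: Wooden hand rake, 0.12 to 0.2 kg, standing on its teeth on the cork mat; origin at the centre of the tooth tips, z up along the handle, y along the row of teeth. Head 26 mm (x) by 72 mm (y): five teeth 8 mm wide, 16 mm apart, 18 mm long, each a skid 26 mm long in x with rounded bottom edges, under a bar at 18 to 28 mm height. A half turn looks the same.
- rake_handle (a point): Middle of the rake's upright handle, on its axis, 60 mm above the tooth tips. The handle is 18 x 18 mm square, sides along the rake's x and y, from 28 to 88 mm above the tips, topped by a round knob 22 mm across up to 94 mm.
- mat: Cork mat, 70 mm (its x) by 100 mm (its y), 3 mm thick, fixed; origin at the centre of its underside. It lies left or right of the tray.
- rod1: Loose brass rod, 72 mm long, 8 mm in diameter, round-ended, 30 g; origin at its middle on its axis, x along the rod. At the start it lies slantwise across the ridges in the tray, 20 to 37 degrees off the line of the grooves.
- rod2: Loose brass rod, 72 mm long, 8 mm in diameter, round-ended, 30 g; origin at its middle on its axis, x along the rod. At the start it lies slantwise across the ridges in the tray, 20 to 37 degrees off the line of the grooves.
- rod3: Loose brass rod, 72 mm long, 8 mm in diameter, round-ended, 30 g; origin at its middle on its axis, x along the rod. At the start it lies slantwise across the ridges in the tray, 20 to 37 degrees off the line of the grooves.
- dining_table: Bystander, loose: small cherry dolls' dining table, 75 x 105 mm top, 62 mm high; origin at its foot's centre. Leave alone.
- clock_case: Bystander, loose: oak dolls' grandfather clock case, 40 x 60 mm, 171 mm high, standing; origin at its foot's centre. Leave alone.
- bell_jar: Bystander, loose: glass bell jar on a round wooden foot, 100 mm across, 152 mm high; origin at its foot's centre. Leave alone.
- chair: Bystander, loose: small dolls' chair, 42 x 42 mm, 84 mm high; origin at its foot's centre. Leave alone.
- paint_jar: Bystander, loose: small screw-top jar, 40 mm across, 45 mm high; origin at its foot's centre. Leave alone.
- glue: Bystander, loose: small bottle, 32 mm across, 80 mm high; origin at its foot's centre. Leave alone.
- brush: Bystander, loose: paint brush lying flat, 150 mm long. Leave alone.
Mind the look-alikes: they are no part of the job. Several things have the shape of the mat; the one meant has the colours described above. What is shaped like the rake but white is not meant.

How it is judged:
By the outcome, as a careful person would: the job done as asked, in the order asked, and still so for the second after the job is handed in, with the robot touching nothing.
It also fails if it takes over 67 s, if anything falls off the work surface, if the arm or the gripper's body presses on something with over 40 N, if the wrist force passes 120 N, or if a joint passes its speed limit or range.

## Working session

There is one attempt and no reset: what is moved stays moved. The work goes in short steps, Python scripts to look and compute and a shell command to move; the robot and the scene stay as the last step left them, time stands still between calls to the robot, and variables do not carry over. Pictures are saved under pics/ and viewed, at most 10 in all, crops included, and the job is handed in when it is done.

```bash
mkdir -p pics; ls
python3 - <<'E'
from workcell import r
import cv2,numpy as np
o=r.get_obs();print(o)
for n in("top","scene"):
    c=r.camera(n);cv2.imwrite(f"pics/{n}0.png",c["frame"][:,:,::-1]);np.savez(f"pics/{n}0.npz",**c)
    print(n,c["mtx"],c["rvec"],c["tvec"])
E
```

```text
pics
{'time_s': 0.0, 'joints': array([-1.41411098e+00,  2.21227735e-01,  1.52760650e+00, -1.30402922e-05,
        1.39468828e+00, -1.26095623e-01]), 'joint_vel': array([ 5.19589286e-05, -3.70338866e-04, -7.82809465e-05,  2.13170102e-03,
       -5.96363790e-04,  8.55390391e-05]), 'joint_torque': array([ 6.97632131e-04, -4.94612789e+01, -3.87376893e+01,  6.98712235e-02,
        5.66862943e-02, -1.26080004e-04]), 'eef_pos': array([ 0.17428473, -0.59953429,  0.20513873]), 'tcp_rot': array([-3.10833203e+00, -4.42444475e-01,  6.64834447e-05]), 'force': array([-0.938545  , -0.33265878, -0.75083774]), 'wrist_torque': array([ 0.06090844,  0.00490681, -0.02182985]), 'gripper_force': 0.0, 'gripper_width': 1.0028108115457344}
top [[541.33647176   0.         314.65076739]
 [  0.         541.33647176 240.7969321 ]
 [  0.           0.           1.        ]] [ 2.16190308 -2.11547079  0.17281903] [-0.01131664  0.57006028  1.42673234]
scene [[488.63895832   0.         315.82410942]
 [  0.         488.63895832 238.66171625]
 [  0.           0.           1.        ]] [ 0.8688595   2.4936676  -1.15102965] [ 0.46582999 -0.18790748  1.40282976]
```

View pics/top0.png

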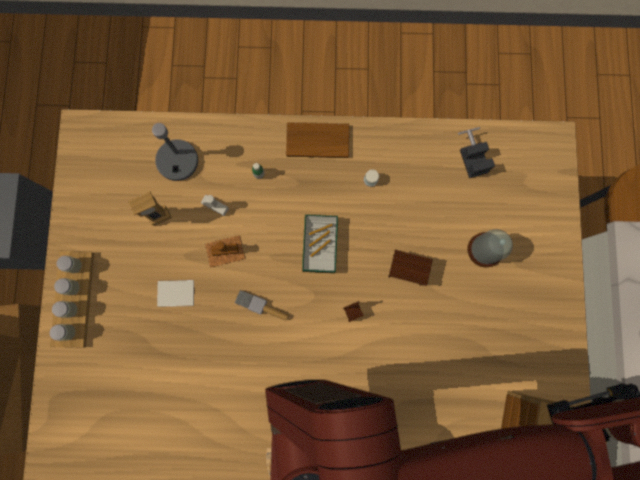

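View pics/scene0.png

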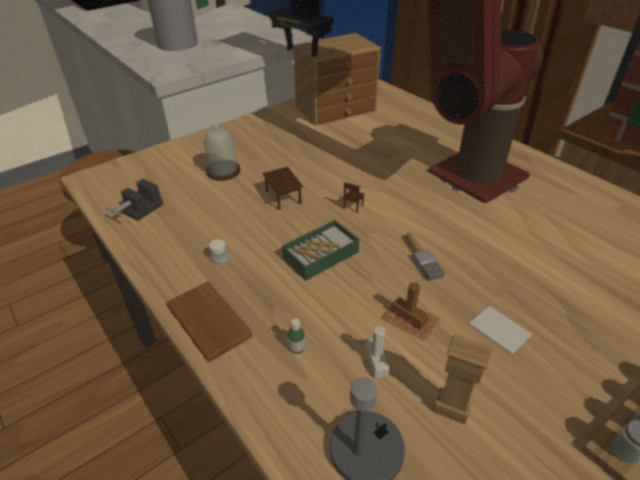

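The top view shows the tray near (320,243), the cork mat and wooden rake near (226,250), the white rake near (215,203), and the clock case at (150,209). I'll enlarge this area.

```bash
cat > h.py <<'E'
import numpy as np,cv2
def pix2w(c,u,v,z):
    R=cv2.Rodrigues(c["rvec"])[0];t=c["tvec"].ravel()
    d=R.T@np.linalg.inv(c["mtx"])@np.array([u,v,1.]);o=-R.T@t
    return o+d*(z-o[2])/d[2]
E
python3 - <<'E'
import cv2,numpy as np
from h import *
c=dict(np.load("pics/top0.npz"));f=c["frame"][:,:,::-1]
a=cv2.resize(f[205:280,195:275],None,fx=7,fy=7,interpolation=cv2.INTER_CUBIC)[:, :]
b=cv2.resize(f[205:280,293:347],None,fx=7,fy=7,interpolation=cv2.INTER_CUBIC)
a=a[:, :]
im=np.hstack([cv2.resize(f[205:280,200:260],None,fx=6.6,fy=6.6,interpolation=cv2.INTER_CUBIC),cv2.resize(f[205:280,295:350],None,fx=6.6,fy=6.6,interpolation=cv2.INTER_CUBIC)])
print(im.shape);cv2.imwrite("pics/crop1.png",im)
for p in[(226,250,0.003),(320,243,0.042),(215,203,0),(150,209,0)]:print(p,pix2w(c,*p))
E
```

```text
(495, 759, 3)
(226, 250, 0.003) [0.54560635 0.24784826 0.003     ]
(320, 243, 0.042) [ 0.56500211 -0.01364202  0.042     ]
(215, 203, 0) [0.67985948 0.28590511 0.        ]
(150, 209, 0) [0.65840445 0.46877852 0.        ]
```

View pics/crop1.png

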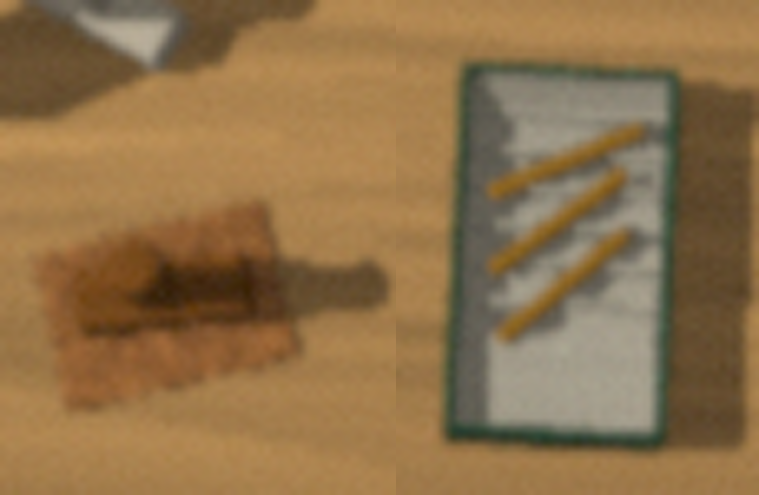

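The crop shows the tray corners at (466,66), (678,72), (661,443) and (447,437). The flat is at the bottom, the end nearest the robot, and the mat corners are at (35,258), (268,203), (300,350) and (70,410).

Run:
```python
import cv2,numpy as np
from h import *
c=dict(np.load("pics/top0.npz"))
g=lambda p,u0,z,x0:pix2w(c,u0+(p[0]-x0+.5)/6.6-.5,205+(p[1]+.5)/6.6-.5,z)[:2]
T=np.array([g(p,295,.042,396) for p in[(466,66),(678,72),(661,443),(447,437)]])
M=np.array([g(p,200,.003,0) for p in[(35,258),(268,203),(300,350),(70,410)]])
for n,P in(("tray",T),("mat",M)):
    print(n,P.mean(0),[np.linalg.norm(P[i]-P[i-1]).round(4) for i in range(4)],[np.degrees(np.arctan2(*(P[i]-P[i-1])[::-1])).round(1) for i in range(4)])
print(g((165,315),200,.031,0),g((120,265),200,.097,0))
# cloud
R=cv2.Rodrigues(c["rvec"])[0];z=c["range_z"];v,u=np.mgrid[:480,:640]
P=np.stack([(u-c["mtx"][0,2])/c["mtx"][0,0]*z,(v-c["mtx"][1,2])/c["mtx"][1,1]*z,z],-1)
W=(P-c["tvec"].ravel())@R
np.save("pics/W.npy",W)
m=(abs(W[...,0]-.55)<.08)&(abs(W[...,1]-.248)<.09)
q=W[m]
for lo,hi in((.015,.045),(.05,.08),(.08,.12)):
    s=q[(q[:,2]>lo)&(q[:,2]<hi)];print(lo,len(s),s.mean(0),s.min(0),s.max(0))
s=W[240:247,316:324].reshape(-1,3);print(s.mean(0))
from workcell import r
w=r.camera("wrist");print(w["tool_from_camera"],w["mtx"])
print(cv2.Rodrigues(r.get_obs()["tcp_rot"])[0])
```

```text
tray [ 0.56526827 -0.01333569] [np.float64(0.1553), np.float64(0.0883), np.float64(0.1552), np.float64(0.0877)] [np.float64(-1.5), np.float64(-90.4), np.float64(178.3), np.float64(89.6)]
mat [0.54334889 0.25029685] [np.float64(0.0669), np.float64(0.1009), np.float64(0.0647), np.float64(0.0995)] [np.float64(15.8), np.float64(-75.2), np.float64(-165.5), np.float64(106.1)]
[0.53523489 0.24681438] [0.5458962  0.25455338]
0.015 207 [0.54418764 0.24710639 0.03055948] [0.52846617 0.21276615 0.01808294] [0.56209276 0.28503786 0.04455342]
0.05 23 [0.54246808 0.2450174  0.06530118] [0.53626891 0.23982709 0.05230673] [0.5547813  0.25388292 0.07938631]
0.08 60 [0.54588035 0.24931323 0.09631088] [0.53646748 0.2400659  0.08079639] [0.55661683 0.25953238 0.10368401]
[ 0.56802929 -0.01245131  0.02262127]
[[ 2.15798175e-05 -9.69867157e-01 -2.43634353e-01  6.51405421e-02]
 [ 9.99999868e-01  1.46115533e-04 -4.93086629e-04  2.22744949e-03]
 [ 5.13827290e-04 -2.43634311e-01  9.69867031e-01 -1.78837512e-01]
 [ 0.00000000e+00  0.00000000e+00  0.00000000e+00  1.00000000e+00]] [[371.64829954   0.         325.78604307]
 [  0.         371.64829954 242.5575767 ]
 [  0.           0.           1.        ]]
[[ 9.60280969e-01  2.79034789e-01 -2.15223359e-04]
 [ 2.79034787e-01 -9.60279789e-01  1.52156702e-03]
 [ 2.17895491e-04 -1.52118666e-03 -9.99998819e-01]]
```

```bash
R5='{"xyz":[[0,0,0],[0,0,0],[0,0,0],[0,0,0]],"dr":[[0,0,-0.186],[0,0,-0.186],[0,0,-0.186],[0,0,-0.186]],"gripper":[0.087,0.087,0.087,0.087]}' ; unset R5
python3 -m handwheel '{"xyz":[[0,0,0],[0,0,0],[0,0,0],[0,0,0]],"dr":[[0,0,-0.186],[0,0,-0.186],[0,0,-0.186],[0,0,-0.186]],"gripper":[0.06,0.06,0.06,0.06]}'
python3 -m handwheel '{"xyz":[[0,0,0],[0,0,0],[0,0,0],[0,0,0]],"dr":[[0,0,-0.186],[0,0,-0.186],[0,0,-0.186],[0,0,-0.186]],"gripper":[0.06,0.06,0.06,0.06]}'
```

```text
time_s: 0.65
eef_pos: [0.1744, -0.5999, 0.2057]
tcp_rot: [-2.731, -1.551, -0.001]
force: [-0.5, 0.0, 0.2]
gripper_width: 0.71
gripper_force: 0.0
time_s: 1.15
eef_pos: [0.1743, -0.5999, 0.2058]
tcp_rot: [-1.981, -2.438, -0.001]
force: [0.1, 0.2, -0.1]
gripper_width: 0.69
gripper_force: 0.0
```

```bash
python3 -m handwheel '{"xyz":[[0.05,0.036,0],[0.05,0.036,0],[0.05,0.036,0],[0.05,0.036,0],[0.05,0.036,0]],"dr":[[0,0,0],[0,0,0],[0,0,0],[0,0,0],[0,0,0]],"gripper":[0.06,0.06,0.06,0.06,0.06]}'
python3 -m handwheel '{"xyz":[[0.05,0.036,0],[0.05,0.036,0],[0.05,0.036,0],[0.05,0.036,0],[0.05,0.036,0]],"dr":[[0,0,0],[0,0,0],[0,0,0],[0,0,0],[0,0,0]],"gripper":[0.06,0.06,0.06,0.06,0.06]}'
```

```text
time_s: 1.78
eef_pos: [0.3015, -0.3175, 0.2061]
tcp_rot: [1.989, 2.431, 0.0]
force: [1.6, 0.6, 0.3]
gripper_width: 0.69
gripper_force: 0.0
time_s: 2.4
eef_pos: [0.4284, -0.0367, 0.2064]
tcp_rot: [1.988, 2.431, 0.0]
force: [0.9, -0.6, 0.7]
gripper_width: 0.691
gripper_force: 0.0
```

```bash
python3 -m handwheel '{"xyz":[[0,0.058,0],[0,0.058,0],[0,0,0],[0,0,0]],"dr":[[0,0,0.1],[0,0,0.1],[0,0,0],[0,0,0]],"gripper":[0.06,0.06,0.06,0.06]}'
cat >> h.py <<'E'
def T(o):
    M=np.eye(4);M[:3,:3]=cv2.Rodrigues(np.array(o["tcp_rot"]))[0];M[:3,3]=o["eef_pos"];return M
def wr2w(o,w,u,v,z):
    k=w["mtx"];a=(u-k[0,2])/k[0,0];b=(v-k[1,2])/k[1,1];th=np.hypot(a,b)
    d=np.array([a*np.sin(th)/th,b*np.sin(th)/th,np.cos(th)]) if th>1e-9 else np.array([0,0,1.])
    M=T(o)@w["tool_from_camera"];d=M[:3,:3]@d;p=M[:3,3]
    return p+d*(z-p[2])/d[2]
def shot(r,n):
    o=r.get_obs();w=r.camera("wrist");cv2.imwrite(f"pics/{n}.png",w["frame"][:,:,::-1])
    np.savez(f"pics/{n}.npz",tcp_rot=o["tcp_rot"],eef_pos=o["eef_pos"],**w)
E
python3 -c "
from h import *
from workcell import r
shot(r,'w1')"
```

```text
time_s: 2.9
eef_pos: [0.5417, -0.0211, 0.2054]
tcp_rot: [-2.219, -2.221, 0.002]
force: [0.2, -0.5, -0.3]
gripper_width: 0.69
gripper_force: 0.0
```

View pics/w1.png

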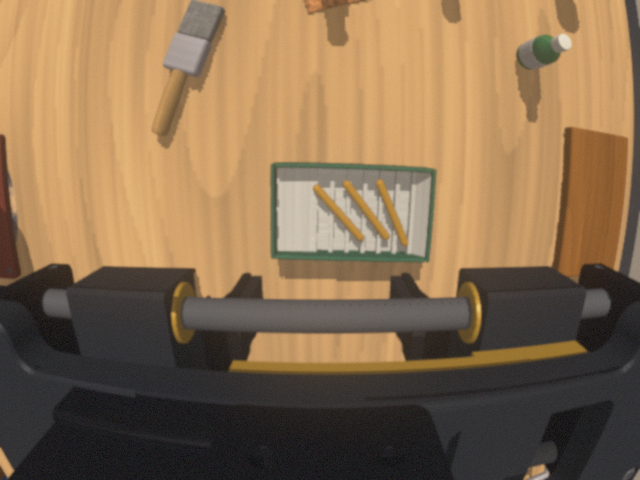

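The wrist view shows the tray's outer rim corners at about (272,162), (436,168), (430,263) and (271,261). The flat is on the left, and the three rods lie slanted on the ridges.

```bash
python3 - <<'E'
from h import *
d=dict(np.load("pics/w1.npz"))
P=np.array([wr2w(d,d,u,v,.042)[:2] for u,v in[(272,162),(436,168),(430,263),(271,261)]])
print(P,P.mean(0),[np.linalg.norm(P[i]-P[i-1]).round(4) for i in range(4)],[np.degrees(np.arctan2(*(P[i]-P[i-1])[::-1])).round(1) for i in range(4)])
# automatic: fit a rectangle to green mask projected at rim height
f=cv2.cvtColor(d["frame"],cv2.COLOR_RGB2HSV)
m=cv2.inRange(f,(50,80,20),(95,255,140));m[:140]=0;m[275:]=0;m[:,:255]=0;m[:,450:]=0
ys,xs=np.nonzero(m);Q=np.array([wr2w(d,d,u,v,.042)[:2] for u,v in zip(xs,ys)],np.float32)
print(len(Q),cv2.minAreaRect(Q*1000))
E
python3 -m handwheel '{"xyz":[[0.06,0,0],[0.06,0,0],[0.06,0,0],[0.06,0,0],[0,0,0]],"dr":[[0,0,0],[0,0,0],[0,0,-0.1],[0,0,-0.05],[0,0,0]],"gripper":[0.06,0.06,0.06,0.06,0.06]}'
python3 -c "
from h import *
from workcell import r
shot(r,'w2')"
```

```text
[[ 0.49134714  0.03322525]
 [ 0.64468867  0.02939887]
 [ 0.6440758  -0.06386864]
 [ 0.48782948 -0.06166555]] [ 0.56698527 -0.01572752] [np.float64(0.095), np.float64(0.1534), np.float64(0.0933), np.float64(0.1563)] [np.float64(87.9), np.float64(-1.4), np.float64(-90.4), np.float64(179.2)]
time_s: 3.58
eef_pos: [0.5349, 0.2216, 0.2076]
tcp_rot: [2.042, 2.387, 0.004]
force: [-0.9, -1.0, 0.1]
gripper_width: 0.687
gripper_force: 0.0Traceback (most recent call last):
  File "<stdin>", line 9, in <module>
cv2.error: OpenCV(4.12.0) /io/opencv/modules/imgproc/src/convhull.cpp:143: error: (-215:Assertion failed) total >= 0 && (depth == CV_32F || depth == CV_32S) in function 'convexHull'
```

View pics/w2.png

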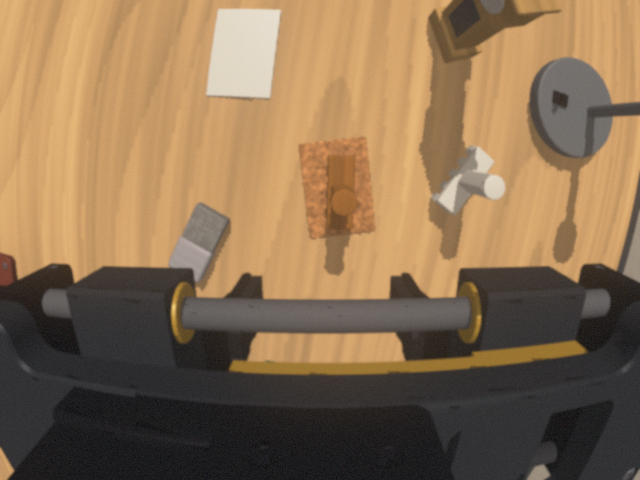

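The wrist view shows the cork mat with corners (299,145), (366,138), (374,230) and (311,238). The rake stands on it with its knob at (344,202), and its head runs up the image, turned slightly relative to the mat. I'll get its yaw from the depth cloud and a crop.

Run:
```python
from h import *
d=dict(np.load("pics/w2.npz"));k=d["mtx"]
P=np.array([wr2w(d,d,u,v,.003)[:2] for u,v in[(299,145),(366,138),(374,230),(311,238)]])
print(P.mean(0),[np.linalg.norm(P[i]-P[i-1]).round(4) for i in range(4)],[np.degrees(np.arctan2(*(P[i]-P[i-1])[::-1])).round(1) for i in range(4)])
print("knob",wr2w(d,d,344,202,.096))
def cloud(d):
    v,u=np.mgrid[:480,:640];a=(u-k[0,2])/k[0,0];b=(v-k[1,2])/k[1,1];th=np.hypot(a,b)+1e-9;s=np.tan(th)/th;z=d["range_z"]
    M=T(d)@d["tool_from_camera"];return np.stack([a*s*z,b*s*z,z],-1)@M[:3,:3].T+M[:3,3]
W=cloud(d)
m=(abs(W[...,0]-.545)<.05)&(abs(W[...,1]-.25)<.06)&(d["range_z"]>0)
for lo,hi in((.02,.042),(.088,.105),(-.005,.01)):
    q=W[m&(W[...,2]>lo)&(W[...,2]<hi)];print(lo,len(q),q.mean(0),cv2.minAreaRect((q[:,:2]*1000).astype(np.float32)))
d1=dict(np.load("pics/w1.npz"));W=cloud(d1)
m=(abs(W[...,0]-.566)<.1)&(abs(W[...,1]+.014)<.07)
q=W[m&(W[...,2]>.035)&(W[...,2]<.055)];print("tray rim",len(q),q.mean(0),cv2.minAreaRect((q[:,:2]*1000).astype(np.float32)))
cv2.imwrite("pics/c2.png",cv2.resize(d["frame"][125:250,285:390,::-1],None,fx=4.5,fy=4.5,interpolation=cv2.INTER_CUBIC))
```

```text
[0.54277678 0.24897412] [np.float64(0.0985), np.float64(0.0689), np.float64(0.0971), np.float64(0.0674)] [np.float64(105.7), np.float64(15.1), np.float64(-75.2), np.float64(-163.7)]
knob [0.54483526 0.24752024 0.096     ]
0.02 1348 [0.54236666 0.25187725 0.0311179 ] ((544.1670532226562, 248.0443115234375), (26.287580490112305, 71.02876281738281), 7.664047718048096)
0.088 593 [0.54444763 0.24775399 0.09706516] ((544.4954223632812, 247.5236053466797), (21.322505950927734, 20.979167938232422), 9.628754615783691)
-0.005 8713 [0.54425023 0.25239413 0.00183909] ((545.00048828125, 249.993896484375), (119.97119140625, 99.99131774902344), 89.99589538574219)
tray rim 2695 [ 0.56927431 -0.01733455  0.04088005] ((566.3358764648438, -15.074386596679688), (92.46377563476562, 156.8434600830078), 88.61347961425781)
```

View pics/c2.png

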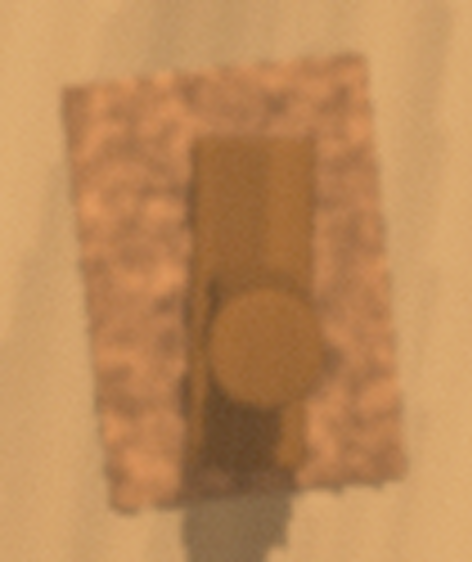

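The rake is at (0.5443, 0.2477) with yaw 7.7°. The mat centre is (0.543, 0.2495) at about 15°, and the tray centre is (0.5663, -0.015) at -1.4°. Moving to grasp.

```bash
python3 -m handwheel '{"xyz":[[0.0245,0.0129,0],[0,0,0.05],[0,0,0.05],[0,0,0.0476],[0,0,0]],"dr":[[0,0,0.02],[0,0,0],[0,0,0],[0,0,0],[0,0,0]],"gripper":[0.06,0.06,0.06,0.06,0.06]}'
```

```text
time_s: 4.25
eef_pos: [0.542, 0.2413, 0.0551]
tcp_rot: [-2.073, -2.355, 0.012]
force: [0.3, -0.1, -1.1]
gripper_width: 0.695
gripper_force: 0.0
```

```bash
python3 -m handwheel '{"xyz":[[0,0,0],[0,0,0]],"dr":[[0,0,0],[0,0,0]],"gripper":[0.06,0.06]}'; python3 -c "
from workcell import r
o=r.get_obs();print(o['eef_pos'],o['tcp_rot'],o['joint_vel'],o['joints'])"
```

```text
time_s: 4.5
eef_pos: [0.5479, 0.2447, 0.062]
tcp_rot: [2.071, 2.358, 0.007]
force: [0.1, -0.3, -0.0]
gripper_width: 0.687
gripper_force: 0.0
[0.54793485 0.24471494 0.06204664] [2.07132425 2.35815112 0.00704773] [ 0.0077243   0.00542306  0.00232334  0.00031062 -0.00508989  0.00252298] [ 2.88723397e-01  2.99407311e-01  1.71708108e+00 -8.36900868e-05
  1.11975193e+00  1.59431954e-01]
```

```bash
python3 -m handwheel '{"xyz":[[0,0,0]],"dr":[[0,0,0]],"gripper":[0.06]}'|sed -n 2,3p; python3 -m handwheel '{"xyz":[[0,0,0]],"dr":[[0,0,0]],"gripper":[0.06]}'|sed -n 2,3p;python3 -m handwheel '{"xyz":[[0,0,0]],"dr":[[0,0,0]],"gripper":[0.06]}'|sed -n 2,3p
```

```text
eef_pos: [0.547, 0.2449, 0.0609]
tcp_rot: [2.071, 2.359, 0.005]
eef_pos: [0.5461, 0.2448, 0.0597]
tcp_rot: [2.072, 2.361, 0.002]
eef_pos: [0.5456, 0.2447, 0.059]
tcp_rot: [2.072, 2.361, 0.001]
```

```bash
python3 -m handwheel '{"xyz":[[0.003,-0.001,0],[0,0,0],[0,0,0]],"dr":[[0,0,0],[0,0,0],[0,0,0]],"gripper":[0.06,0.05,0.04]}' | sed -n 2,6p; python3 -m handwheel '{"xyz":[[0,0,0],[0,0,0],[0,0,0],[0,0,0],[0,0,0]],"dr":[[0,0,0],[0,0,0],[0,0,0],[0,0,0],[0,0,0]],"gripper":[0.03,0.02,0.01,0.01,0.01]}' 45
```

```text
eef_pos: [0.544, 0.2475, 0.0585]
tcp_rot: [-2.072, -2.361, 0.0]
force: [0.1, -0.2, -0.1]
gripper_width: 0.545
gripper_force: 0.0
time_s: 5.88
eef_pos: [0.5443, 0.2474, 0.0588]
tcp_rot: [2.072, 2.361, 0.0]
force: [0.1, 1.0, 1.1]
gripper_width: 0.226
gripper_force: 49.3
```

```bash
python3 -m handwheel '{"xyz":[[0,0,-0.01],[0,0,-0.02],[0,0,-0.02],[0,0,-0.015],[0,0,0]],"dr":[[0,0,0],[0,0,0],[0,0,0],[0,0,0],[0,0,0]],"gripper":[0.01,0.01,0.01,0.01,0.01]}'
python3 -m handwheel '{"xyz":[[-0.02,-0.0053,0],[-0.04,-0.0106,0],[-0.05,-0.0133,0],[-0.05,-0.0133,0],[-0.05,-0.0133,0]],"dr":[[0,0,0],[0,0,0],[0,0,0],[0,0,0],[0,0,0]],"gripper":[0.01,0.01,0.01,0.01,0.01]}'
python3 -m handwheel '{"xyz":[[-0.03,-0.008,0],[-0.0144,-0.0038,0],[0,0,0],[0,0,0],[0,0,0]],"dr":[[0,0,0],[0,0,0.08],[0,0,0.0745],[0,0,0],[0,0,0]],"gripper":[0.01,0.01,0.01,0.01,0.01]}'
python3 -m handwheel '{"xyz":[[0,0,0],[0,0,0],[0,0,0],[0,0,0],[0,0,0]],"dr":[[0,0,0],[0,0,0],[0,0,0],[0,0,0],[0,0,0]],"gripper":[0.01,0.01,0.01,0.01,0.01]}'
python3 -c "
from h import *
from workcell import r
shot(r,'w3')"
```

```text
time_s: 6.5
eef_pos: [0.5456, 0.2479, 0.1262]
tcp_rot: [2.071, 2.359, 0.006]
force: [-0.9, 0.0, -1.9]
gripper_width: 0.229
gripper_force: 49.2
time_s: 7.12
eef_pos: [0.5144, 0.0296, 0.1225]
tcp_rot: [-2.072, -2.36, 0.002]
force: [0.5, 0.1, -2.1]
gripper_width: 0.226
gripper_force: 49.2
time_s: 7.75
eef_pos: [0.5095, -0.0138, 0.1231]
tcp_rot: [-2.246, -2.195, 0.001]
force: [1.3, -0.3, -2.1]
gripper_width: 0.226
gripper_force: 49.2
time_s: 8.38
eef_pos: [0.5101, -0.0136, 0.1237]
tcp_rot: [2.248, 2.194, 0.0]
force: [-0.1, -0.2, -1.7]
gripper_width: 0.224
gripper_force: 49.2
```

View pics/w3.png

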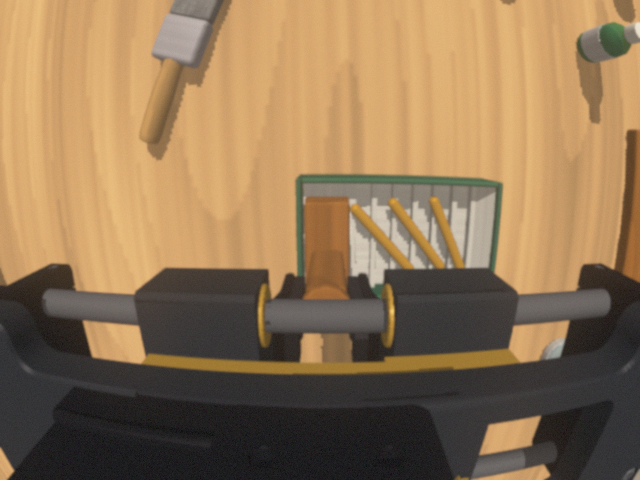

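The rake head hangs over the flat, clear of the walls and of the first rod at (352,207). Lowering.

```bash
python3 -m handwheel '{"xyz":[[0,0,0.008],[0,0,0.012],[0,0,0.009],[0,0,0.004],[0,0,0]],"dr":[[0,0,0],[0,0,0],[0,0,0],[0,0,0],[0,0,0]],"gripper":[0.01,0.01,0.01,0.01,0.01]}'
python3 -m handwheel '{"xyz":[[0,0,0],[0,0,0],[0,0,0],[0,0,0],[0,0,0]],"dr":[[0,0,0],[0,0,0],[0,0,0],[0,0,0],[0,0,0]],"gripper":[0.01,0.01,0.01,0.01,0.01]}'
python3 -m handwheel '{"xyz":[[0,0,0.001],[0,0,0.001],[0,0,0.001],[0,0,0.001]],"dr":[[0,0,0],[0,0,0],[0,0,0],[0,0,0]],"gripper":[0.01,0.01,0.01,0.01]}'
```

```text
time_s: 9.05
eef_pos: [0.5098, -0.0136, 0.0901]
tcp_rot: [-2.248, -2.193, 0.001]
force: [0.1, -0.2, -2.0]
gripper_width: 0.227
gripper_force: 49.2
time_s: 9.68
eef_pos: [0.5101, -0.0136, 0.0907]
tcp_rot: [2.248, 2.194, 0.0]
force: [0.3, -0.3, -2.7]
gripper_width: 0.224
gripper_force: 49.2
time_s: 10.18
eef_pos: [0.5101, -0.0136, 0.0865]
tcp_rot: [-2.248, -2.194, 0.0]
force: [0.0, 0.5, -1.8]
gripper_width: 0.223
gripper_force: 49.2
```

```bash
python3 -m handwheel '{"xyz":[[0,0,0.001],[0,0,0.001],[0,0,0.001],[0,0,0.001],[0,0,0]],"dr":[[0,0,0],[0,0,0],[0,0,0],[0,0,0],[0,0,0]],"gripper":[0.01,0.01,0.01,0.01,0.01]}'|sed -n 2,4p
python3 -m handwheel '{"xyz":[[0,0,0.0005],[0,0,0]],"dr":[[0,0,0],[0,0,0]],"gripper":[0.01,0.01]}'|sed -n 2,4p
python3 -m handwheel '{"xyz":[[0,0,0.0005],[0,0,0]],"dr":[[0,0,0],[0,0,0]],"gripper":[0.01,0.01]}'|sed -n 2,4p
python3 -m handwheel '{"xyz":[[0,0,0.0005],[0,0,0]],"dr":[[0,0,0],[0,0,0]],"gripper":[0.01,0.01]}'|sed -n 2,4p
```

```text
eef_pos: [0.51, -0.0136, 0.0825]
tcp_rot: [-2.248, -2.194, 0.0]
force: [-0.1, 0.5, -0.2]
eef_pos: [0.5101, -0.0136, 0.0821]
tcp_rot: [-2.248, -2.194, -0.0]
force: [0.2, 0.6, -1.9]
eef_pos: [0.5101, -0.0136, 0.0816]
tcp_rot: [-2.248, -2.194, 0.0]
force: [-0.7, 0.5, -2.6]
eef_pos: [0.5101, -0.0136, 0.0811]
tcp_rot: [-2.248, -2.194, 0.0]
force: [0.1, -0.7, -1.8]
```

```bash
for i in 1; do
python3 -m handwheel '{"xyz":[[0,0,0.0005],[0,0,0.0005],[0,0,0]],"dr":[[0,0,0],[0,0,0],[0,0,0]],"gripper":[0.01,0.01,0.01]}'|sed -n '2p;4p'
python3 -m handwheel '{"xyz":[[0,0,0.0005],[0,0,0]],"dr":[[0,0,0],[0,0,0]],"gripper":[0.01,0.01]}'|sed -n '2p;4p'
python3 -m handwheel '{"xyz":[[0,0,0.0005],[0,0,0]],"dr":[[0,0,0],[0,0,0]],"gripper":[0.01,0.01]}'|sed -n '2p;4p'
done
```

```text
eef_pos: [0.5104, -0.0136, 0.0805]
force: [-0.3, 0.4, 1.2]
eef_pos: [0.5105, -0.0137, 0.08]
force: [-0.0, -0.0, 4.4]
eef_pos: [0.5106, -0.0137, 0.0796]
force: [0.1, 0.9, 5.1]
```

```bash
python3 -m handwheel '{"xyz":[[0,0,-0.0005],[0,0,0],[0,0,0]],"dr":[[0,0,0],[0,0,0],[0,0,0]],"gripper":[0.01,0.01,0.01]}'|sed -n '2p;4p'
python3 -m handwheel '{"xyz":[[0,0.001,0],[0,0.002,0],[0,0.002,0]],"dr":[[0,0,0],[0,0,0],[0,0,0]],"gripper":[0.01,0.01,0.01]}'|sed -n '2p;4p'
```

```text
eef_pos: [0.5104, -0.0137, 0.0798]
force: [0.1, 0.4, 4.5]
eef_pos: [0.5148, -0.0137, 0.0796]
force: [-1.7, 0.3, 5.8]
```

```bash
python3 -m handwheel '{"xyz":[[0,0.001,-0.0003],[0,0.002,-0.0003],[0,0.002,0]],"dr":[[0,0,0],[0,0,0],[0,0,0]],"gripper":[0.01,0.01,0.01]}'|sed -n '2p;4p'
python3 -m handwheel '{"xyz":[[0,0.002,0],[0,0.002,0],[0,0.002,0]],"dr":[[0,0,0],[0,0,0],[0,0,0]],"gripper":[0.01,0.01,0.01]}'|sed -n '2p;4p'
```

```text
eef_pos: [0.52, -0.0139, 0.08]
force: [-1.7, -0.1, 3.9]
eef_pos: [0.5262, -0.014, 0.0801]
force: [-1.4, -0.9, 2.7]
```

```bash
python3 -m handwheel '{"xyz":[[0,0.002,-0.0001],[0,0.002,0],[0,0.002,0]],"dr":[[0,0,0],[0,0,0],[0,0,0]],"gripper":[0.01,0.01,0.01]}'|sed -n '2p;4p'
python3 -m handwheel '{"xyz":[[0,0.002,0],[0,0.002,0],[0,0.002,0]],"dr":[[0,0,0],[0,0,0],[0,0,0]],"gripper":[0.01,0.01,0.01]}'|sed -n '2p;4p'
```

```text
eef_pos: [0.5322, -0.0141, 0.0803]
force: [-1.1, 1.0, 2.0]
eef_pos: [0.5382, -0.0143, 0.0803]
force: [-1.1, -0.1, 0.4]
```

```bash
python3 -m handwheel '{"xyz":[[0,0.002,0.0003],[0,0.002,0],[0,0.002,0]],"dr":[[0,0,0],[0,0,0],[0,0,0]],"gripper":[0.01,0.01,0.01]}'|sed -n '2p;4p'
python3 -m handwheel '{"xyz":[[0,0.002,0],[0,0.002,0],[0,0.002,0]],"dr":[[0,0,0],[0,0,0],[0,0,0]],"gripper":[0.01,0.01,0.01]}'|sed -n '2p;4p'
```

```text
eef_pos: [0.5443, -0.0145, 0.0801]
force: [-0.7, -0.2, 2.1]
eef_pos: [0.5502, -0.0146, 0.0801]
force: [-0.8, 0.2, 3.7]
```

```bash
python3 -m handwheel '{"xyz":[[0,0.002,-0.0001],[0,0.002,0],[0,0.002,0]],"dr":[[0,0,0],[0,0,0],[0,0,0]],"gripper":[0.01,0.01,0.01]}'|sed -n '2p;4p'
python3 -m handwheel '{"xyz":[[0,0.002,0],[0,0.002,0],[0,0.002,0]],"dr":[[0,0,0],[0,0,0],[0,0,0]],"gripper":[0.01,0.01,0.01]}'|sed -n '2p;4p'
```

```text
eef_pos: [0.5562, -0.0148, 0.0801]
force: [-0.6, -0.2, 2.9]
eef_pos: [0.5622, -0.0149, 0.0801]
force: [-1.5, -0.1, 2.6]
```

```bash
python3 -m handwheel '{"xyz":[[0,0.002,0],[0,0.002,0],[0,0.002,0]],"dr":[[0,0,0],[0,0,0],[0,0,0]],"gripper":[0.01,0.01,0.01]}'|sed -n '2p;4p'
python3 -m handwheel '{"xyz":[[0,0.002,0],[0,0.002,0],[0,0.002,0]],"dr":[[0,0,0],[0,0,0],[0,0,0]],"gripper":[0.01,0.01,0.01]}'|sed -n '2p;4p'
```

```text
eef_pos: [0.5682, -0.015, 0.0801]
force: [-1.6, -0.9, 2.9]
eef_pos: [0.5742, -0.0152, 0.0801]
force: [-1.0, -0.7, 2.9]
```

```bash
python3 -m handwheel '{"xyz":[[0,0.002,0],[0,0.002,0],[0,0.002,0]],"dr":[[0,0,0],[0,0,0],[0,0,0]],"gripper":[0.01,0.01,0.01]}'|sed -n '2p;4p'
```

```text
eef_pos: [0.5802, -0.0153, 0.0801]
force: [-1.0, 0.1, 2.4]
```

Steady at about 4.7 N. Continuing.

```bash
python3 -m handwheel '{"xyz":[[0,0.002,0],[0,0.002,0],[0,0.002,0]],"dr":[[0,0,0],[0,0,0],[0,0,0]],"gripper":[0.01,0.01,0.01]}'|sed -n '2p;4p'
python3 -m handwheel '{"xyz":[[0,0.002,0],[0,0.002,0],[0,0.002,0]],"dr":[[0,0,0],[0,0,0],[0,0,0]],"gripper":[0.01,0.01,0.01]}'|sed -n '2p;4p'
```

```text
eef_pos: [0.5862, -0.0155, 0.0802]
force: [-0.8, 0.2, 3.3]
eef_pos: [0.5922, -0.0156, 0.0801]
force: [-1.4, -0.5, 3.0]
```

```bash
python3 -m handwheel '{"xyz":[[0,0.002,0],[0,0.002,0],[0,0.002,0]],"dr":[[0,0,0],[0,0,0],[0,0,0]],"gripper":[0.01,0.01,0.01]}'|sed -n '2p;4p'
```

```text
eef_pos: [0.5982, -0.0158, 0.0801]
force: [-0.2, -0.5, 2.2]
```

```bash
python3 -m handwheel '{"xyz":[[0,0.002,0],[0,0.002,0],[0,0.002,0]],"dr":[[0,0,0],[0,0,0],[0,0,0]],"gripper":[0.01,0.01,0.01]}'|sed -n '2p;4p'
python3 -m handwheel '{"xyz":[[0,0.002,0],[0,0.002,0],[0,0.002,0]],"dr":[[0,0,0],[0,0,0],[0,0,0]],"gripper":[0.01,0.01,0.01]}'|sed -n '2p;4p'
```

```text
eef_pos: [0.6042, -0.0159, 0.0801]
force: [-1.2, 0.7, 2.2]
eef_pos: [0.6102, -0.0161, 0.0801]
force: [-1.5, 0.3, 1.7]
```

```bash
python3 -m handwheel '{"xyz":[[0,0.002,0],[0,0.0015,0],[0,0,0]],"dr":[[0,0,0],[0,0,0],[0,0,0]],"gripper":[0.01,0.01,0.01]}'|sed -n '2p;4p'
```

```text
eef_pos: [0.6138, -0.0162, 0.0802]
force: [-1.1, -0.4, 1.6]
```

```bash
python3 -m handwheel '{"xyz":[[0,0,-0.005],[0,0,-0.025],[0,0,-0.03],[0,0,-0.03],[-0.02,0,-0.02]],"dr":[[0,0,0],[0,0,0],[0,0,0],[0,0,0],[0,0,0]],"gripper":[0.01,0.01,0.01,0.01,0.01]}'|sed -n '2p;4p'
python3 -m handwheel '{"xyz":[[-0.04,-0.01,0],[-0.04,-0.02,0],[-0.01,-0.01,0],[0,0,0],[0,0,0]],"dr":[[0,0,0],[0,0,0],[0,0,0],[0,0,0],[0,0,0]],"gripper":[0.01,0.01,0.01,0.01,0.01]}'
python3 -c "
from h import *
from workcell import r
shot(r,'w4')
f=dict(np.load('pics/w4.npz'))['frame'][:,:,::-1]
cv2.imwrite('pics/w4c.png',cv2.resize(f[90:300,200:480],None,fx=2.8,fy=2.8,interpolation=cv2.INTER_CUBIC))"
```

```text
eef_pos: [0.6134, -0.0357, 0.1916]
force: [0.7, -0.2, -2.1]
time_s: 20.8
eef_pos: [0.5712, -0.1245, 0.1901]
tcp_rot: [-2.248, -2.194, -0.001]
force: [-0.0, -0.2, -2.2]
gripper_width: 0.223
gripper_force: 49.2
```

View pics/w4c.png

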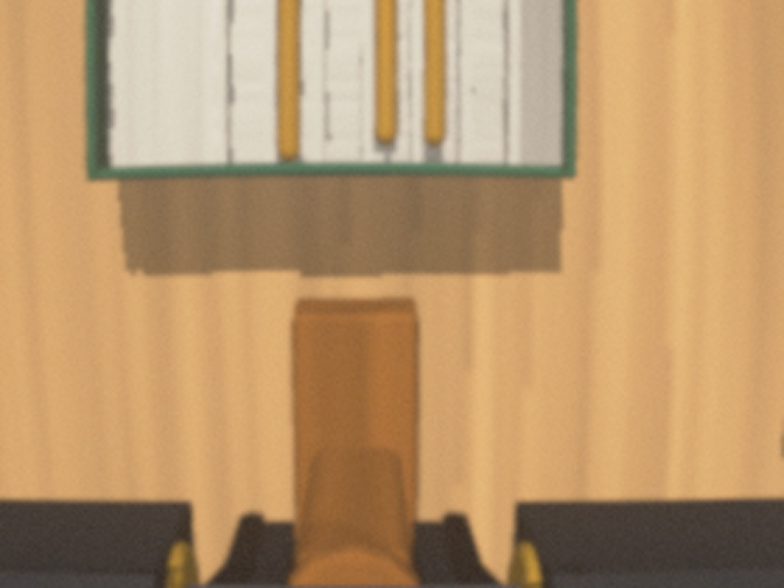

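All three rods now lie straight along the grooves, at crop columns 289, 386 and 434. I'll check their heights and x positions with depth.

Run:
```python
from h import *
d=dict(np.load("pics/w4.npz"));k=d["mtx"]
v,u=np.mgrid[:480,:640];a=(u-k[0,2])/k[0,0];b=(v-k[1,2])/k[1,1];th=np.hypot(a,b)+1e-9;s=np.tan(th)/th;z=d["range_z"]
M=T(d)@d["tool_from_camera"];W=np.stack([a*s*z,b*s*z,z],-1)@M[:3,:3].T+M[:3,3]
c,sn=np.cos(np.radians(-1.4)),np.sin(np.radians(-1.4));q=W[...,:2]-[.5663,-.015]
X=q[...,0]*c+q[...,1]*sn;Y=-q[...,0]*sn+q[...,1]*c;Z=W[...,2]
m=(abs(X)<.072)&(abs(Y)<.038)&(z>0)
fl=m&(X<-.045);print("flat",np.median(Z[fl]))
h=cv2.cvtColor(d["frame"],cv2.COLOR_RGB2HSV);rod=((h[...,1]>120)&m).astype(np.uint8)
n,L,st,_=cv2.connectedComponentsWithStats(rod)
for i in range(1,n):
    if st[i,4]>60:
        s=L==i;print(st[i],X[s].mean().round(4),X[s].std().round(4),"y",Y[s].min().round(3),Y[s].max().round(3),"z med",np.median(Z[s]).round(4),np.percentile(Z[s],95).round(4), "slope",np.polyfit(Y[s],X[s],1)[0].round(3))
for x in np.arange(-34,66,2):
    s=m&(abs(X*1000-x)<1)&(abs(Y)<.03);print(x,(np.median(Z[s])*1000).round(1),end="; ")
```

```text
flat 0.02566311345579561
[334  68   7  73 431] 0.0179 0.0016 y -0.035 0.033 z med 0.0251 0.0264 slope 0.001
[352  68   7  73 439] 0.0336 0.0016 y -0.035 0.034 z med 0.0251 0.0265 slope 0.002
[300  73   7  71 433] -0.014 0.0016 y -0.038 0.028 z med 0.0249 0.0264 slope 0.004
-34 22.8; -32 17.2; -30 17.4; -28 17.5; -26 17.5; -24 17.3; -22 25.7; -20 25.6; -18 24.3; -16 24.9; -14 25.3; -12 24.8; -10 21.3; -8 17.5; -6 25.6; -4 25.7; -2 24.8; 0 17.4; 2 17.4; 4 17.3; 6 17.3; 8 17.3; 10 17.7; 12 25.6; 14 24.8; 16 25.0; 18 25.4; 20 24.7; 22 22.5; 24 17.4; 26 20.2; 28 25.8; 30 24.9; 32 25.0; 34 25.2; 36 24.6; 38 18.1; 40 17.4; 42 21.8; 44 25.6; 46 25.0; 48 17.4; 50 17.4; 52 17.5; 54 17.4; 56 17.7; 58 22.4; 60 25.7; 62 25.5; 64 27.0;
```

All three rods are down, in the grooves at x = -12, 20 and 36, each in its own groove. Taking the rake back to the mat.

```bash
python3 -m handwheel '{"xyz":[[0.023,-0.0023,0],[0.05,-0.005,0],[0.05,-0.005,0],[0.05,-0.005,0],[0.05,-0.005,0]],"dr":[[0,0,0],[0,0,0],[0,0,0],[0,0,0],[0,0,0]],"gripper":[0.01,0.01,0.01,0.01,0.01]}'|sed -n '2p;4p'
python3 -m handwheel '{"xyz":[[0.05,-0.005,0],[0.05,-0.005,0],[0.03,-0.003,0],[0.02,-0.002,0],[0,0,0]],"dr":[[0,0,0],[0,0,0],[0,0,-0.1],[0,0,-0.1],[0,0,-0.086]],"gripper":[0.01,0.01,0.01,0.01,0.01]}'|sed -n '2p;4p'
python3 -m handwheel '{"xyz":[[0,0,0.02],[0,0,0.04],[0,0,0.03],[0,0,0.02],[0,0,0.008]],"dr":[[0,0,0],[0,0,0],[0,0,0],[0,0,0],[0,0,0]],"gripper":[0.01,0.01,0.01,0.01,0.01]}'|sed -n '2p;4p'
python3 -m handwheel '{"xyz":[[0,0,0],[0,0,0],[0,0,0],[0,0,0],[0,0,0]],"dr":[[0,0,0],[0,0,0],[0,0,0],[0,0,0],[0,0,0]],"gripper":[0.01,0.01,0.01,0.01,0.01]}'
python3 -c "
from h import *
from workcell import r
shot(r,'w5')"
```

```text
eef_pos: [0.5533, 0.102, 0.1902]
force: [0.9, 0.4, -1.8]
eef_pos: [0.539, 0.2522, 0.19]
force: [-0.2, -1.2, -1.8]
eef_pos: [0.5395, 0.2483, 0.0701]
force: [0.3, -0.1, -1.6]
time_s: 23.35
eef_pos: [0.5409, 0.2485, 0.0725]
tcp_rot: [1.913, 2.492, 0.001]
force: [0.4, 0.1, -1.5]
gripper_width: 0.224
gripper_force: 49.2
```

View pics/w5.png

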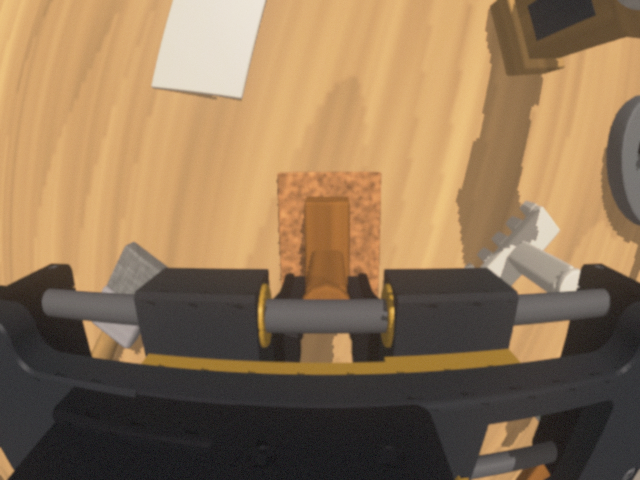

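The head is centred between the mat's edges at columns 278 and 381 and is parallel to them. Lowering onto the cork with a small correction.

```bash
python3 -m handwheel '{"xyz":[[0.0006,0.0017,0.003],[0,0,0.004],[0,0,0.003],[0,0,0.001],[0,0,0]],"dr":[[0,0,0],[0,0,0],[0,0,0],[0,0,0],[0,0,0]],"gripper":[0.01,0.01,0.01,0.01,0.01]}'|sed -n '2p;4p'
python3 -m handwheel '{"xyz":[[0,0,0],[0,0,0],[0,0,0.0005],[0,0,0.0005],[0,0,0]],"dr":[[0,0,0],[0,0,0],[0,0,0],[0,0,0],[0,0,0]],"gripper":[0.01,0.01,0.01,0.01,0.01]}'|sed -n '2p;4p'
python3 -m handwheel '{"xyz":[[0,0,0.0005],[0,0,0],[0,0,0]],"dr":[[0,0,0],[0,0,0],[0,0,0]],"gripper":[0.01,0.01,0.01]}'|sed -n '2p;4p'
```

```text
eef_pos: [0.5422, 0.2494, 0.061]
force: [0.3, 0.7, -2.0]
eef_pos: [0.5422, 0.2494, 0.0601]
force: [0.3, -0.3, -1.3]
eef_pos: [0.5423, 0.2494, 0.0596]
force: [0.0, 0.3, -3.1]
```

```bash
python3 -m handwheel '{"xyz":[[0,0,0.0004],[0,0,0],[0,0,0]],"dr":[[0,0,0],[0,0,0],[0,0,0]],"gripper":[0.01,0.01,0.01]}'|sed -n '2p;4p'
python3 -m handwheel '{"xyz":[[0,0,0.0004],[0,0,0],[0,0,0]],"dr":[[0,0,0],[0,0,0],[0,0,0]],"gripper":[0.01,0.01,0.01]}'|sed -n '2p;4p'
python3 -m handwheel '{"xyz":[[0,0,0.0003],[0,0,0],[0,0,0]],"dr":[[0,0,0],[0,0,0],[0,0,0]],"gripper":[0.01,0.01,0.01]}'|sed -n '2p;4p'
```

```text
eef_pos: [0.5422, 0.2494, 0.0593]
force: [-0.7, 0.4, -2.1]
eef_pos: [0.5423, 0.2494, 0.0588]
force: [0.7, -0.6, -1.9]
eef_pos: [0.5424, 0.2495, 0.0587]
force: [-1.5, -0.9, 0.1]
```

Contact. Opening the gripper, then retreating straight up.

```bash
python3 -m handwheel '{"xyz":[[0,0,0],[0,0,0],[0,0,0],[0,0,0],[0,0,0]],"dr":[[0,0,0],[0,0,0],[0,0,0],[0,0,0],[0,0,0]],"gripper":[0.022,0.03,0.04,0.05,0.06]}'
python3 -m handwheel '{"xyz":[[0,0,-0.01],[0,0,-0.02],[0,0,-0.04],[0,0,-0.04],[0,0,-0.03]],"dr":[[0,0,0],[0,0,0],[0,0,0],[0,0,0],[0,0,0]],"gripper":[0.06,0.06,0.06,0.06,0.06]}'|sed -n '2p;4p'
python3 -m handwheel '{"xyz":[[-0.02,0,-0.01],[-0.03,0,0],[0,0,0],[0,0,0]],"dr":[[0,0,0],[0,0,0],[0,0,0],[0,0,0]],"gripper":[0.06,0.06,0.06,0.06]}'
python3 - <<'E'
from h import *
from workcell import r
shot(r,'w6')
d=dict(np.load("pics/w6.npz"));k=d["mtx"]
v,u=np.mgrid[:480,:640];a=(u-k[0,2])/k[0,0];b=(v-k[1,2])/k[1,1];th=np.hypot(a,b)+1e-9;s=np.tan(th)/th;z=d["range_z"]
M=T(d)@d["tool_from_camera"];W=np.stack([a*s*z,b*s*z,z],-1)@M[:3,:3].T+M[:3,3]
m=(abs(W[...,0]-.545)<.05)&(abs(W[...,1]-.25)<.06)&(z>0)
for lo,hi in((.02,.042),(.088,.105)):
    q=W[m&(W[...,2]>lo)&(W[...,2]<hi)];print(lo,len(q),q.mean(0),cv2.minAreaRect((q[:,:2]*1000).astype(np.float32)))
E
```

```text
time_s: 26.78
eef_pos: [0.5423, 0.2494, 0.0586]
tcp_rot: [1.913, 2.492, 0.0]
force: [0.4, 1.1, -0.2]
gripper_width: 0.598
gripper_force: 0.0
eef_pos: [0.5433, 0.2498, 0.2028]
force: [0.9, 0.1, -0.6]
time_s: 27.9
eef_pos: [0.5549, 0.2005, 0.208]
tcp_rot: [-1.914, -2.49, 0.001]
force: [-0.6, -0.2, -0.3]
gripper_width: 0.688
gripper_force: 0.0
0.02 1429 [0.54178078 0.25183542 0.03114754] ((542.138671875, 250.12925720214844), (26.035736083984375, 70.5389633178711), 15.153453826904297)
0.088 603 [0.54209219 0.24981618 0.09709408] ((542.036865234375, 249.71392822265625), (21.105792999267578, 20.484094619750977), 15.130322456359863)
```

View pics/w6.png

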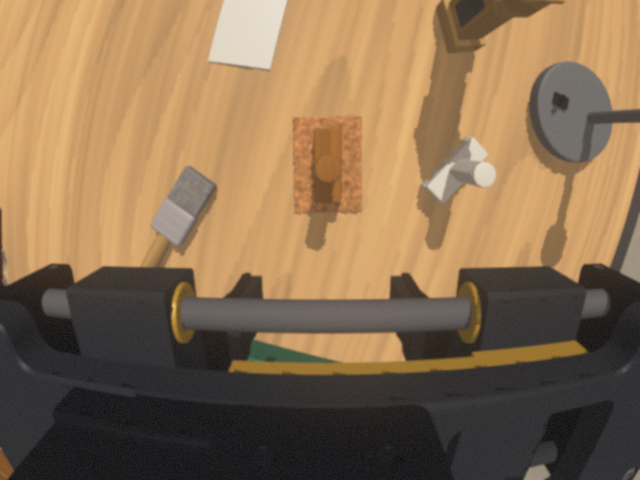

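The rake stands upright at the middle of its mat, knob at (328,165), with its head centred between mat columns 293 and 361. It is within about 1 mm of the mat's centre, and the gripper is clear.

```bash
python3 -c "
from workcell import r
print(r.job_done())"
```

```text
the job is handed in; nothing more can be done
None
```

The job is handed in: one comb stroke dropped all three rods into grooves of their own (mostly 4–5 N on the bed, peak reading about 8 N, so briefly above the 3–6 N aim but under the 12 N limit), and the rake stands upright in the middle of its cork mat.

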